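# Raise the spray guard and spray the mould pan

## Robot

A 7-joint arm with a two-finger parallel gripper is mounted at the origin on the work surface. World frame = base frame: x ahead of the robot, y to its left, z up, the work surface at z = 0. Lengths are in m, angles in rad, forces in N, time in s.
With the tool pointing down it reaches from about 0.35 to 0.9 m from the base axis. Payload 19.9 kg.
Tool frame: the origin (TCP) lies between the finger pads; the fingertips stand 19 mm ahead of it and the grasp point (between the pads) is the TCP; z points along the fingers, y is the direction in which the jaws open and shut (so a half turn about z gives the same grasp; the last joint's range is limited). The gripper opens to 94 mm and grips with 3 to 60 N. Pads are 16 mm wide; open, the fingers measure 119 mm over their backs; the gripper's body (75 mm by 177 mm) begins 78 mm behind the grasp point.
Start: joints at [-1.266, 0.417, -0.01, 1.614, 0.005, 1.111, -0.053], TCP at [0.212, 0.588, 0.224] pointing down, gripper open.
Joint ranges: [-2.81, 2.81], [-0.39, 2.02], [-1.27, 1.25], [0.06, 2.57], [-1.19, 4.33], [0.19, 2], [-2.82, 2.82]. Speed limits (rad/s): [1.89, 1.89, 2.39, 2.39, 3.01, 3.01, 3.01].

## Interface

Orientations are given as a 3x3 rotation matrix whose columns are the frame's x, y, z axes.
In Python, from rig import robot gives the robot as it stands. Calls block until the motion is done:
- robot.move_ptp(position, orientation): joint-space move of the TCP to a pose.
- robot.move_linear(position, velocity=0.15, frame=None, threshold=None): straight line of the TCP; frame=None keeps the orientation; velocity is the mean speed in m/s. With threshold (N) it stops when the force on the tool has changed by that much, and returns True; else False.
- robot.goto_joints(angles): joint-space move.
- robot.gripper_to(opening): finger opening in m; the grip force is fixed at half the most; returns when the fingers have stopped.
- robot.pause(seconds).
- robot.ik(position, orientation): joint angles nearest the present ones, or None.
- robot.get_state(): the state.
- robot.grab_frame(name): name is "side" or "top"; returns the picture (400x640x3 uint8, red, green, blue); there is no depth.
- robot.camera_info(name): a dict with "fx", "fy", "cx", "cy" (pixels), "dist" ([k1, k2, p1, p2, k3] as OpenCV has them; the pictures are not rectified), "rvec" (rotation vector, rad) and "tvec" (3), from world to camera coordinates, as OpenCV has them. Camera axes: x right, y down, z forward; pixel columns grow to the right and rows downward; lengths in m; the calibration is good to about 2 mm. A picture is of the moment at which its call begins. camera_info takes no time and is no camera call.
A pose or a line that the arm cannot do raises robot.PlanningError and nothing moves.
- robot.sign_off(): hands the job in, once; it reports no verdict.
The state is a dict: "time": time; "qpos": joint angles; "joint_vel": joint speeds; "effort": joint torques, N m; "ee_pos": TCP position; "tool_rot": TCP orientation; "force": force on the tool from outside, world axes, zero at the start; "moment": the same for the moment, N m; "opening": finger opening in m.
Only numpy, scipy, OpenCV 4.12 (cv2) and the standard library are available. Lean on these libraries where they do the work, as an engineer would, in place of code of your own. Each camera call takes 0.05 s, during which the arm holds its last target. There are 200 camera calls.

## Task

The round shallow pan on the baking mat is to be misted with release spray. Fold the metal spray guard up from its leaning position until it stands upright, and only then press the nozzle cap of the uncapped spray can all the way down for a moment and let it spring back up. The guard must stay upright; leave the pan and the other loose things on the mat where they are.

Things in the scene. Friction and masses are not known exactly. Their poses are not given: they have to be found in the camera images.
- mat: Tan baking mat with an orange border, 360 (x) x 600 (y) x 3 mm, fixed to the bench. Origin: centre of its underside. The cans stand towards its -y end, the pan in the middle, the spray guard towards its +y end.
- spray_can: Fixed aerosol can, 52 mm diameter, paper band, clamped in a 70 mm dark steel foot. Its small 30 mm wide, 18 mm high white nozzle cap is exposed on top. Total height 191 mm; shoulder at 166 mm. Origin: centre of its underside; z up; the nozzle's orifice looks along +y, to the pan. It stands beside the lidded can, about 84 mm between centres; either may be the one nearer the robot.
- nozzle_top (a point): Centre of the flat top face of the spray can's nozzle cap (cap 30 mm diameter). It moves down with the cap.
- nozzle (a joint): Travel of the nozzle cap in m: 0 = up, 0.006 = fully down. Sprung: starts to move at about 2 N, fully down at about 6 N, springs back by itself.
- lidded_can: Fixed can of the same body, foot and band, but closed with a wide domed overcap, 51 mm diameter, 203 mm high in all. Not used. Origin: centre of its underside.
- guard_stand: Fixed dark steel foot of the spray guard, 190 (x) x 70 (y) x 10 mm, with two 22 mm high lugs. Origin: on the foot's underside, right below the hinge; x along the hinge, +y away from the pan (the side to which the guard leans at the start).
- guard (a joint): Angle of the guard about its hinge in rad: 0 = lying flat outwards (along the stand's +y), 1.571 = upright, more = leaning over the pan; range 0 to 2.3. The hinge is stiff: the guard stays where it is left. About 2 N at the free edge moves it.
- guard_hinge (a point): Middle of the guard's hinge axis, 20 mm above the stand's underside. Its axes turn with the guard: x along the hinge, y from the hinge to the free edge.
- guard_edge (a point): Middle of the guard's free edge, 120 mm from the hinge axis. The guard is an aluminium plate 160 mm wide along the hinge and 4 mm thick with an 8 mm round bead along the free edge. Axes as guard_hinge.
- pan: Red round shallow pan, rim diameter 124 mm, 28 mm high, loose on the mat between cans and guard. Origin: centre of its underside.
- torch: Loose black hand torch standing upright on a 70 x 55 mm foot, 150 mm high, with a 75 mm long horizontal head. Origin: centre of its underside.
- bowl: Loose white bowl, 90 mm diameter, 45 mm high. Origin: centre of its underside.
- spatula: Loose palette knife, 220 mm long, lying on the mat: black handle 18 mm wide and 14 mm thick towards -y, steel blade 26 mm wide towards +y. Origin: on its underside, at mid length; y along its length.
Not all that is in view belongs to the job. Several things have the shape of the guard_stand; the one meant has the colours described above.

How it is judged:
By the outcome, as a careful person would: the job done as asked, in the order asked, and still so for the second after the job is handed in, with the robot touching nothing.
It also fails if it takes over 40 s, if anything falls off the work surface, if the arm or the gripper's body presses on something with over 40 N, if the wrist force passes 120 N, or if a joint passes its speed limit or range.

## Working session

There is one attempt and no reset: what is moved stays moved. The work goes in short steps, each a Python script; the robot and the scene stay as the last script left them, time stands still between calls to the robot, and variables do not carry over. Pictures are saved under pics/ and viewed, about 8 in all and at most 12, crops included, and the job is handed in when it is done.

```bash
mkdir -p pics; ls
cat > h.py <<'E'
import numpy as np, cv2
from rig import robot
def cam(n):
    c=robot.camera_info(n); K=np.array([[c['fx'],0,c['cx']],[0,c['fy'],c['cy']],[0,0,1]]); return K,np.array(c['dist'],float),np.array(c['rvec'],float),np.array(c['tvec'],float)
def ray(n,uv):
    K,d,r,t=cam(n); R=cv2.Rodrigues(r)[0]
    p=cv2.undistortPoints(np.array([[uv]],float),K,d)[0,0]
    v=R.T@np.array([p[0],p[1],1]); return -R.T@t,v/np.linalg.norm(v)
def atz(n,uv,z):
    o,v=ray(n,uv); return o+v*(z-o[2])/v[2]
def proj(n,P):
    K,d,r,t=cam(n); return cv2.projectPoints(np.array(P,float).reshape(-1,3),r,t,K,d)[0][:,0]
def snap(n,f,crop=None,s=1):
    im=robot.grab_frame(n)[:,:,::-1]
    if crop: a,b,c,d=crop; im=im[b:d,a:c]
    cv2.imwrite('pics/'+f,cv2.resize(im,None,fx=s,fy=s,interpolation=cv2.INTER_CUBIC))
E
python3 - <<'E'
from h import *
snap('top','t0.png'); snap('side','s0.png')
for n in('top','side'): print(n,ray(n,(320,200)), robot.camera_info(n))
print(robot.get_state())
E
```

```text
pics
top (array([0.34702919, 0.0518012 , 1.36870012]), array([ 0.10033954, -0.01532337, -0.99483525])) {'fx': 472.28296079163226, 'fy': 472.28296079163226, 'cx': 323.5388559115342, 'cy': 203.74636033900347, 'dist': array([-0.04131117,  0.        ,  0.        ,  0.        ,  0.        ]), 'rvec': array([ 2.18464808, -2.18488417,  0.12619197]), 'tvec': array([0.02096778, 0.47211592, 1.33158535])}
side (array([0.40134753, 0.61096395, 0.825424  ]), array([ 0.0864077 , -0.62367418, -0.77689396])) {'fx': 382.73983326148965, 'fy': 382.73983326148965, 'cx': 324.96491204293795, 'cy': 198.23760900205988, 'dist': array([-0.03270454,  0.        ,  0.        ,  0.        ,  0.        ]), 'rvec': array([ 0.16886744, -2.91704041,  1.04091412]), 'tvec': array([0.47008051, 0.08851547, 0.99341376])}
{'time': 0.1, 'qpos': array([-1.26645979,  0.4179107 , -0.01029998,  1.61409898,  0.00468481,
        1.11073082, -0.05298539]), 'joint_vel': array([ 6.06149177e-04, -2.07389889e-03, -9.29249233e-04, -1.32454528e-03,
       -1.62446357e-03,  1.45787575e-05, -1.23739031e-03]), 'effort': array([ 2.38097209e-04, -8.52581048e+01,  6.39337767e-01, -4.26692426e+01,
       -4.88875026e-02,  1.63859117e-02,  1.38114996e-05]), 'ee_pos': array([0.21176216, 0.58768828, 0.22389639]), 'tool_rot': array([[-9.40796637e-01,  3.38971374e-01, -3.09903829e-04],
       [ 3.38971507e-01,  9.40796019e-01, -1.08035674e-03],
       [-7.46537185e-05, -1.12144455e-03, -9.99999368e-01]]), 'force': array([ 0.05060298, -0.2274478 ,  0.1830301 ]), 'moment': array([ 0.05600012, -0.01783008,  0.07796088]), 'opening': 0.09391645070733012}
```

View pics/t0.png

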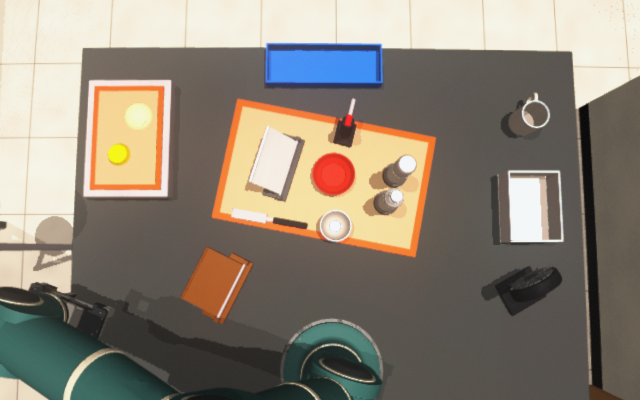

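View pics/s0.png

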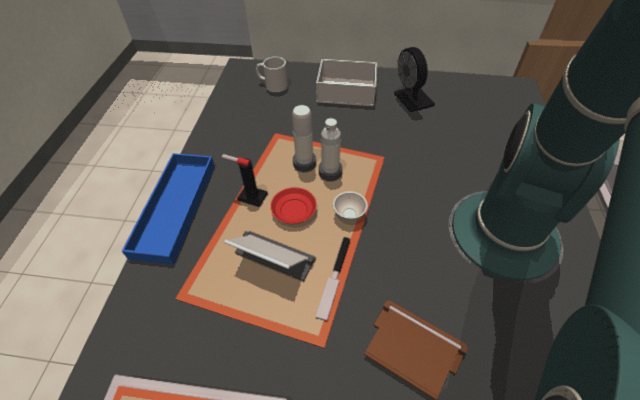

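Top picture: two stand-shaped things are in view. One is the grey plate on a dark foot on the mat at (275,163), the other a brown one off the mat at (218,285). The aluminium/dark steel one on the mat fits the description. There are two cans: the wide domed cap at (405,163) is the lidded one, and the small nozzle at (395,196), nearer the robot, is the spray can. I'll confirm both in enlarged crops.

Run:
```python
from h import *
snap('top','t1.png',(235,110,435,250),4); snap('side','s1.png',(200,90,400,290),3)
```

```text
(no output)
```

View pics/t1.png

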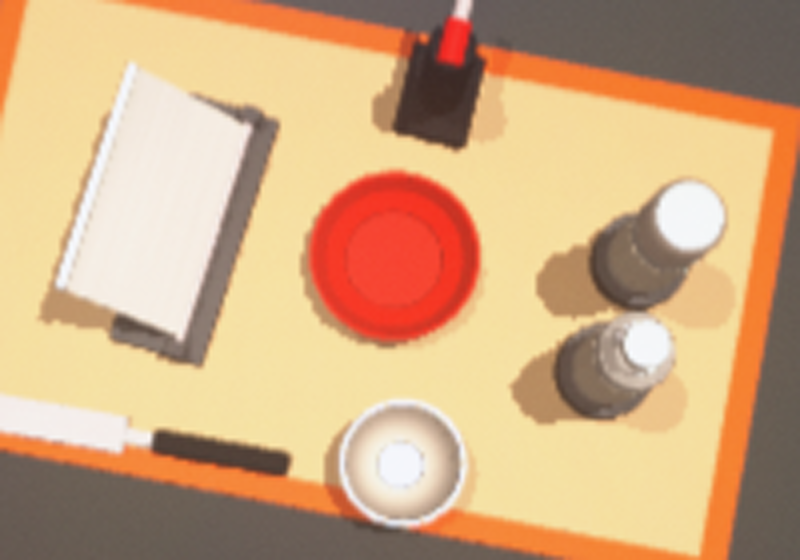

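View pics/s1.png

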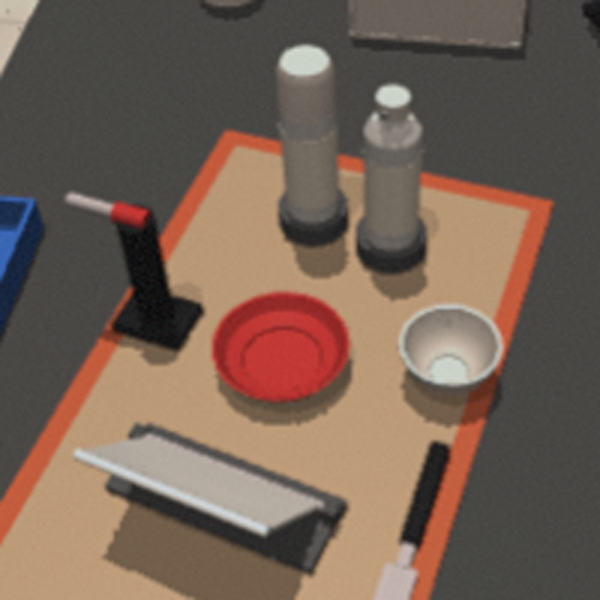

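The crops confirm it. The spray can is the small-cap one, with its cap at top (397,195.5) and side (331,122). The guard is the grey plate on the dark foot; its bead runs from top (268,126.5) to (250.5,181.8) and side (226,242) to (289,266). Next I triangulate.

```bash
cat >> h.py <<'E'
def tri(ut,us):
    (o1,v1),(o2,v2)=ray('top',ut),ray('side',us)
    s=np.linalg.lstsq(np.c_[v1,-v2],o2-o1,rcond=None)[0]; a,b=o1+s[0]*v1,o2+s[1]*v2
    return (a+b)/2,np.linalg.norm(a-b)
E
python3 - <<'E'
from h import *
np.set_printoptions(precision=4,suppress=True)
T=lambda u,v:(235+u/4,110+v/4); S=lambda u,v:(200+u/3,90+v/3)
print('noz',tri(T(648,342),S(393,97)),atz('top',T(648,342),.194),atz('side',S(393,97),.194))
print('lid',atz('top',T(690,216),.203))
e1,e2=tri(T(132,66),S(78,455)),tri(T(62,287),S(266,528)); print('edge',e1,e2,np.linalg.norm(e1[0]-e2[0]))
h1,h2=atz('top',T(252,126),.023),atz('top',T(182,341),.023); print('hinge',h1,h2,np.linalg.norm(h1-h2))
print('side hinge corners', atz('side',S(150,433),.023),atz('side',S(325,505),.023))
c=[atz('top',T(*p),.013) for p in((277,122),(200,366),(113,338))]; print('foot',c)
print('mat',atz('top',(239,100),.003),atz('top',(435,137),.003),atz('top',(212,216),.003),atz('top',(415,256),.003))
print('pan',atz('top',T(395,256),.031)); print('torch head',tri((350,104),(228,156)))
E
```

```text
noz (array([ 0.4771, -0.1613,  0.1863]), np.float64(0.0017531431336408959)) [ 0.4771 -0.1599  0.194 ] [ 0.4753 -0.1519  0.194 ]
lid [ 0.5558 -0.1861  0.203 ]
edge (array([0.6761, 0.1742, 0.1029]), np.float64(0.0004682157132232991)) (array([0.5245, 0.2196, 0.1049]), np.float64(0.0016129927250344677)) 0.1582193182410556
hinge [0.653  0.0947 0.023 ] [0.4963 0.1441 0.023 ] 0.16430885181008184
side hinge corners [0.652  0.0975 0.023 ] [0.4961 0.149  0.023 ]
foot [array([0.6583, 0.0768, 0.013 ]), array([0.4793, 0.1317, 0.013 ]), array([0.4995, 0.1945, 0.013 ])]
mat [0.7823 0.2707 0.003 ] [ 0.6732 -0.3108  0.003 ] [0.438  0.3429 0.003 ] [ 0.3222 -0.2441  0.003 ]
pan [ 0.5568 -0.0082  0.031 ]
torch head (array([ 0.7253, -0.0469,  0.1491]), np.float64(0.0019015146683525723))
```

Checks against the given sizes: the edge is 158 mm long (160 given), the hinge-to-edge distance is about 114 mm (120), the guard leans at about 45°, and the cans are 83 mm apart (84). I'll now push the guard from its outer side with the fingers closed and the jaw axis along the hinge, stopping a little short so I can measure.

```bash
cat >> h.py <<'E'
np.set_printoptions(precision=4,suppress=True)
hx=np.array([.954,-.29,0]); hx/=np.linalg.norm(hx); hu=np.array([-hx[1],hx[0],0]); H=np.array([.5745,.121,0])
def G(u,z,x=0): return H+u*hu+x*hx+[0,0,z]
def down(y): 
    z=np.array([0,0,-1.]); return np.c_[np.cross(y,z),y,z]
def pick(p):
    q0=robot.get_state()['qpos']; c=[(np.abs(robot.ik(p,down(s*hx))-q0).max(),s) for s in(1,-1) if robot.ik(p,down(s*hx)) is not None]
    print(c); return down(min(c)[1]*hx)
E
python3 - <<'E'
from h import *
p=G(.15,.2); R=pick(p)
robot.gripper_to(0.0)
robot.move_ptp(p,R)
robot.move_linear(G(.135,.094),.15)
hit=robot.move_linear(G(.06,.100),.08,threshold=1.5)
s=robot.get_state(); print(hit,s['time'],(s['ee_pos']-H)@hu,s['ee_pos'],s['force'],s['opening'])
robot.move_linear(G(.016,.118),.08)
s=robot.get_state(); print(s['time'],(s['ee_pos']-H)@hu,s['ee_pos'],s['force'])
robot.move_linear(G(.09,.118),.15); robot.move_linear(G(.12,.30),.3)
snap('top','t2.png',(235,110,435,250),4); snap('side','s2.png',(200,180,333,280),6)
print(robot.get_state()['time'])
E
```

```text
[(np.float64(0.49976074518583324), 1), (np.float64(2.4103163988182206), -1)]
True 4.9583 0.09189606161792593 [0.6016 0.2088 0.0977] [-0.6531 -0.2705 -0.5473] 0.0005194019391864879
6.125 0.01628031455952235 [0.5792 0.1366 0.1178] [-0.4132 -0.5058 -0.4951]
7.6333
```

View pics/t2.png

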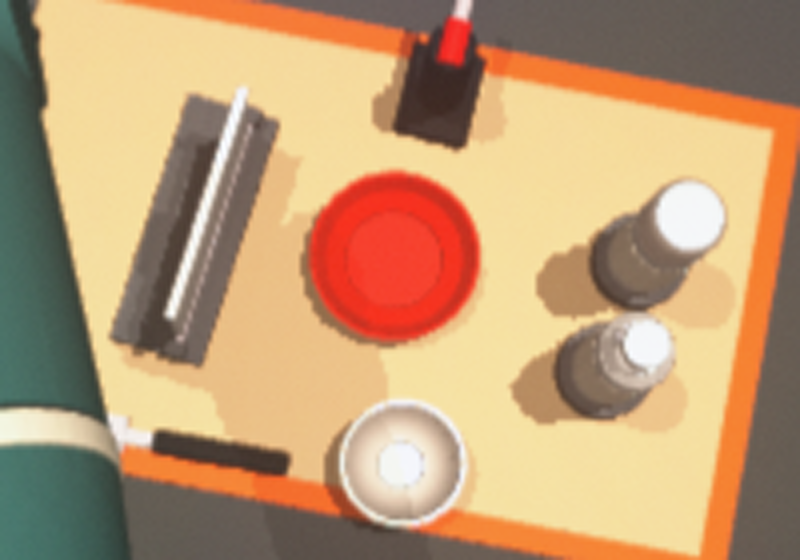

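View pics/s2.png

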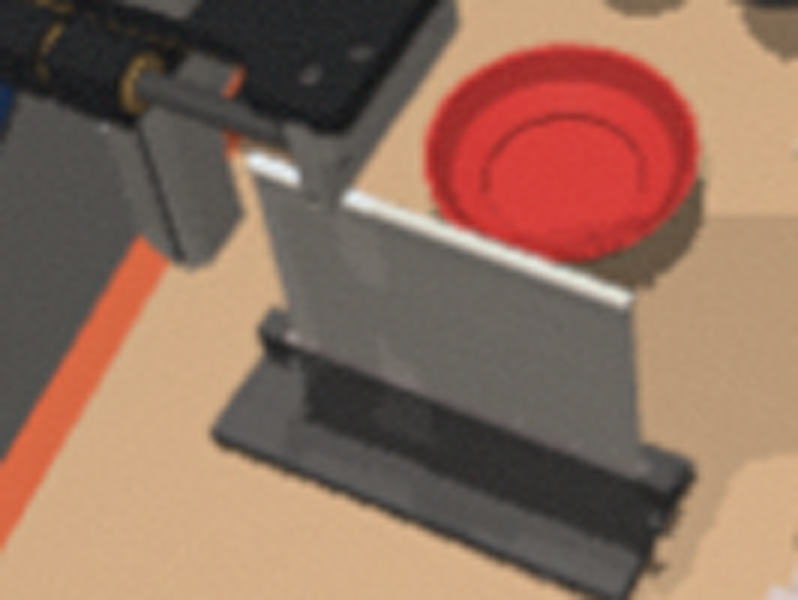

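Guard is now nearly upright; the bead runs from top crop (241,90) to (170,316) and side crop (250,160) to (628,300). I'll compute the angle.

Run:
```python
from h import *
T=lambda u,v:(235+u/4,110+v/4); S=lambda u,v:(200+u/6,180+v/6)
e=[tri(T(241,90),S(250,160)),tri(T(170,316),S(628,300))]
for p,d in e: print('edge',p,d,'u',(p-H)@hu,'x',(p-H)@hx)
print('at z.143',[(atz('top',T(*p),.143)-H)@hu for p in((241,90),(170,316))],[(atz('side',S(*p),.146)-H)@hu for p in((250,160),(628,300))])
h=[tri(T(256,128),S(292,335)),tri(T(180,344),S(645,460))]
for p,d in h: print('hinge',p,d,'u',(p-H)@hu,'x',(p-H)@hx)
for p in((277,122),(200,366),(113,338),(190,95)): q=atz('top',T(*p),.013); print('foot',(q-H)@hu,(q-H)@hx)
# predicted pixels for hinge u0 and upright edge at given u
```

```text
edge [0.6523 0.0986 0.1373] 0.0019352823321645823 u 0.00124186326083086 x 0.08095287240967557
edge [0.5006 0.1444 0.1353] 0.0005603258845739706 u 0.0009339050090314836 x -0.07749804296711552
at z.143 [np.float64(0.00019463182079226633), np.float64(1.2492857033587536e-05)] [np.float64(0.006777792758294134), np.float64(0.007462149185738406)]
hinge [0.657  0.0926 0.0075] 0.003955875561365074 u -0.0032005255741476757 x 0.08724978204262876
hinge [0.4963 0.1455 0.0243] 0.00457637754565075 u 0.0007145725249613529 x -0.08195535434660403
foot -0.0178818005838014 0.09303500872671773
foot -0.017405050772000902 -0.09419807850036672
foot 0.048526191520809336 -0.09311832779361968
foot 0.04872679671466171 0.09355830409811379
```

The estimates disagree by a few mm: the top camera puts the edge at u≈0–1 mm, the finger contact at about 4 mm. I'll move above the nozzle to get the arm out of the way, then take one overlay look from both cameras.

Run:
```python
from h import *
R=robot.get_state()['tool_rot']
robot.move_ptp([.477,-.160,.30],R)
print(robot.get_state()['time'])
out=[]
for n,(a,b,c,d),s in(('top',(255,120,315,210),6.6),('side',(220,195,320,295),4)):
    im=robot.grab_frame(n)[:,:,::-1]; cv2.imwrite(f'pics/raw_{n}3.png',im)
    im=cv2.resize(im[b:d,a:c],None,fx=s,fy=s,interpolation=cv2.INTER_CUBIC)
    def dots(u,z,col):
        for x in np.linspace(-.08,.08,9):
            p=proj(n,G(u,z,x))[0]; cv2.circle(im,tuple(int(v) for v in ((p-[a,b]+.5)*s)),1,col,-1)
    dots(0,.023,(0,0,255)); dots(0,.143,(0,255,0)); dots(-.0195,.013,(255,0,0)); dots(.0505,.013,(255,0,0))
    out.append(im)
h=max(i.shape[0] for i in out)
cv2.imwrite('pics/cmp3.png',np.hstack([cv2.copyMakeBorder(i,0,h-i.shape[0],0,0,cv2.BORDER_CONSTANT) for i in out]));
```

```text
9.175
```

View pics/cmp3.png

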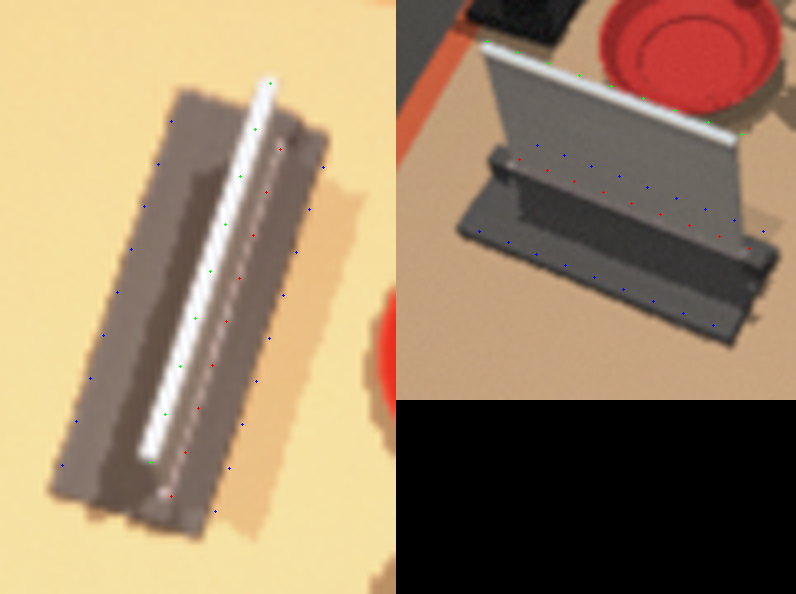

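Overlay: in both cameras the bead and the hinge line are shifted by the same ~1 mm from the model, so the guard is upright within about 1°, and the finger contact is compatible with that. Now the nozzle: I'll go close above it, sense for contact, then press.

Run:
```python
from h import *
robot.move_linear([.4765,-.157,.228],.1)
a=robot.grab_frame('side')[85:165,280:380,::-1]; b=robot.grab_frame('top')[160:240,345:445,::-1]
cv2.imwrite('pics/n4.png',np.vstack([cv2.resize(i,None,fx=3.7,fy=3.7,interpolation=cv2.INTER_CUBIC) for i in(a,b)]))
s=robot.get_state(); print(s['time'],s['ee_pos'],s['force'])
```

```text
10.2417 [ 0.4768 -0.1571  0.2286] [-0.1096 -0.5099  0.383 ]
```

View pics/n4.png

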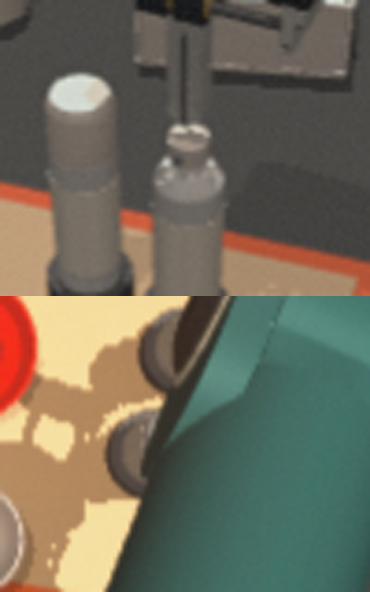

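The finger is laterally centred on the cap, and the tip sits where it should for about 15 mm of clearance. Pressing.

Run:
```python
from h import *
xy=[.4768,-.157]
f0=robot.get_state()['force'][2]
hit=robot.move_linear([*xy,.196],.02,threshold=2.0)
s=robot.get_state(); zc=s['ee_pos'][2]; print('contact',hit,s['time'],zc,s['force'][2]-f0)
for i in range(12):
    z=zc-.001*(i+1)
    robot.move_linear([*xy,z],.02); s=robot.get_state(); f=s['force'][2]-f0
    print(round(z,4),s['ee_pos'][2].round(4),f.round(2))
    if f>10: break
robot.pause(.3); s=robot.get_state(); print('held',s['ee_pos'][2],s['force']) 
robot.move_linear([*xy,.26],.1); s=robot.get_state(); print('up',s['time'],s['force'][2]-f0)
```

```text
contact True 11.1417 0.2114070924941024 2.2564237676899737
0.2104 0.2104 3.48
0.2094 0.2094 4.0
0.2084 0.2084 4.23
0.2074 0.2075 5.32
0.2064 0.2071 18.06
held 0.20706396300643937 [-6.2381  1.1521 18.7045]
up 13.375 -1.03799024899219
```

The force rose along the spring and then jumped to 18 N at a stop 6 mm below the cap's expected top, so the cap was fully down. Last check from a clear pose.

Run:
```python
from h import *
robot.move_linear([.42,-.2,.36],.2)
im=robot.grab_frame('side')
cv2.imwrite('pics/s5.png',cv2.resize(im[80:310,200:400,::-1],None,fx=2.5,fy=2.5,interpolation=cv2.INTER_CUBIC))
t0=cv2.imread('pics/raw_side3.png'); d=np.abs(im[:,:,::-1].astype(int)-t0)[195:295,220:320].max(2); print('guard crop diff',(d>40).sum())
print(robot.get_state()['time'])
```

```text
guard crop diff 64
14.1917
```

View pics/s5.png

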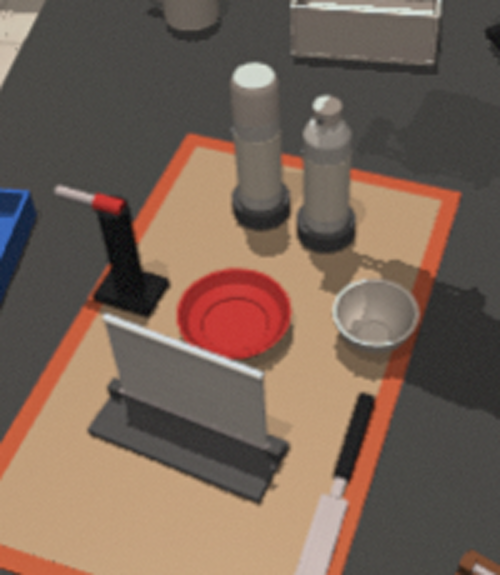

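The guard is upright (bead from (105,320) to (262,375)), the cap is up again at (327,103), and the pan, bowl, torch and spatula are where they were. Handing in.

```bash
python3 -c "
from h import *
robot.sign_off()"
```

```text
the job is handed in; nothing more can be done
```

I folded the grey spray guard up to upright first. Then I pressed the small-cap spray can's nozzle fully down, held it about 0.3 s and let it spring back. I handed in at about 14 s of robot time.

**Press:** I felt the cap at about 2 N. The force followed the spring to about 5 N, then jumped to 18 N at a hard stop about 6 mm below the expected cap top, so the cap went fully down. In the last picture it is up again, and the pan, bowl, torch and spatula look unmoved by eye.

**Guard angle:** The measurements disagreed slightly:
- **Camera overlay:** upright within about 1°.
- **Finger contact:** about 2° short of upright, which fits the 2 mm calibration error.
- **Triangulated edge height:** 6–8 mm below the nominal height, an offset that also showed up at the nozzle, so I relied on the top camera.

I made no further correction to the angle. After the press, the side picture of the guard matched the earlier one apart from 64 changed pixels in the crop. I didn't trace those.

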